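# Fit the full gas cartridge to the table-top stove

## Robot

A 7-joint arm with a two-finger parallel gripper is mounted at the origin on a cart in front of the work surface, level with it; the furniture and walls round the work are solid. World frame = base frame: x ahead of the robot, y to its left, z up, the work surface at z = 0. Lengths are in m, angles in rad, forces in N, time in s.
With the tool pointing down it reaches from about 0.4 to 0.85 m from the base axis. Payload 10.4 kg.
Tool frame: the origin (TCP) lies on the centre line of the jaws, within the pads' length; the fingertips stand 22 mm ahead of it and the grasp point (between the pads) lies 3 mm ahead of it; z points along the fingers, y is the line along which they close (so a half turn about z gives the same grasp; the last joint's range is limited). The gripper opens to 87 mm and grips with 3 to 60 N. Pads are 19 mm wide; open, the fingers measure 117 mm over their backs; the gripper's body (75 mm by 190 mm) begins 51 mm behind the grasp point.
Start: joints at [1.127, 0.332, -0.065, 1.46, 0.022, 1.35, -0.088], TCP at [0.255, -0.57, 0.245] pointing down, gripper open.
Joint ranges: [-2.6, 2.6], [-0.5, 2.12], [-1.47, 1.34], [0.16, 2.42], [-1.27, 4.41], [0.06, 2.06], [-2.6, 2.6]. Speed limits (rad/s): [2.22, 2.22, 2.79, 2.79, 3.14, 3.14, 3.14].

## Interface

Orientations are given as a unit quaternion [x, y, z, w].
In Python, from bench import r, cams gives the robot as it stands (r), with the cameras (cams).
- The arm moves only by the shell command python3 jog.py 'ROWS' [FORCE]. ROWS is a JSON list of rows, 1 to 12 of them, each of 5 numbers: dx, dy, dz in m, then a turn about the tool's z in rad, then the finger opening in m; each row is the pose to reach, as a shift and turn from the pose commanded when the command began, along the tool's axes at that moment; what a row does not reach only later rows make up. A row lasts 1/10 s, in which the tool goes at most 0.05 m and 0.15 rad, less where a joint would pass 70% of its speed; a pose out of reach is approached as far as the arm can. The fingers move at their own pace and stop on an object; FORCE is the grip in N (left out, the last holds). Time passes only in rows, so rows that do not move let the fingers close. It prints the time, the measured TCP pose, the force, the opening and the grip force at its end.
- r.read_state(): the state, without advancing time (a new reading comes with each control period).
- cams.camera(name): name is "side" or "top"; returns a dict with "img" (384x512x3 uint8, red, green, blue), "fx", "fy", "cx", "cy" (pixels), "pose" (4x4, takes a point from camera to world coordinates). Camera axes: x right, y down, z forward; pixel columns grow to the right and rows downward; lengths in m; the calibration is good to about 2 mm. A picture is of the moment at which its call begins. There is no depth.
- r.close_job(): hands the job in; it is judged then, once.
The state is a dict: "time": time; "joint_positions": joint angles; "joint_vel": joint speeds; "joint_torque": joint torques, N m; "ee_pos": TCP position; "eef_rot": TCP orientation; "ft_force": force on the tool from outside, world axes, zero at the start; "torque": the same for the moment, N m; "width": finger opening in m; "grip_force": force on a finger pad.
Only numpy, scipy, OpenCV 4.12 (cv2) and the standard library are available. Lean on these libraries where they do the work, as an engineer would, in place of code of your own. Each camera call takes 0.05 s, during which the arm holds its last target. There are 200 camera calls.

## Task

Only one of the three identical blue gas cartridges is still full; find it by its weight. Lay it in the stove's bay with its nozzle towards the valve and press the red lever fully down, without forcing it, so that the cartridge is locked home on the valve. Leave the two spent cartridges lying on the worktop and do not disturb the lighter, the teaspoon or the mug.

Things in the scene. Friction and masses are not known exactly. Their poses are not given: they have to be found in the camera images.
- stove: grey table-top gas stove, fixed, 220 deep (x) x 320 wide (y) x 85 mm high, pan supports to 113; origin: centre of underside; x points from its front to its back, z up. Burner on its left half; on its right the open-topped cartridge bay along x, y -156 to -26 mm, walls up to 85 mm. Two V saddles, 14 mm wide at x -31 and +25 mm, centre the cartridge; fingers fit between and beside them
- bay (a point): where to lay the middle of a cartridge's length (60 mm from its nozzle tip) before the lever is pressed: on the bay's axis, 52 mm above the worktop; 6 mm either way along the axis still fits between the valve's guide ring and the pusher. Axes as the stove's; the nozzle must point to its -x
- valve (a point): centre of the gas valve's seat, on the bay's axis at its front end; axes as the stove's. A brass guide ring of 40 mm bore reaches 6 mm into the bay from it. Locked home, the cartridge's nozzle tip is within 3 mm of this point
- lever_pad (a point): middle of the top face of the red lever's finger pad (34 mm wide, 42 mm long, 8 mm thick), which sticks out in front of the stove's front panel at the bay; this point is 29 mm in front of the panel and 75 mm above the worktop while the lever is up. Axes as the stove's
- lever (a joint): travel of the red lever, m: 0 up (open), 0.025 fully down (locked, hard stop). It slides straight down against about 6 N of friction and stays where it is left; it drives a pusher that shoves the cartridge along the bay onto the valve, and cannot go home if the cartridge lies askew. More than 60 N is forcing it
- cartridge_a: blue gas cartridge, white and yellow bands, red nozzle tip, 60 mm diameter, 120 mm long, lying on the worktop; origin on its skin at mid-length (underneath at the start); its x runs along its axis from nozzle to base, so the nozzle points to -x. It may lie rolled any way. A full cartridge weighs about 370 g, a spent one about 130 g; they look alike
- cartridge_a_mid (a point): point on the axis of cartridge_a 10 mm from mid-length towards the base: its centre of mass and best grip, across the diameter (60 mm); 30 mm above the surface it lies on. Axes as the cartridge's
- cartridge_a_nozzle (a point): tip of the nozzle of cartridge_a, on its axis, 70 mm from cartridge_a_mid
- cartridge_b: a second cartridge, the same in all respects but perhaps its weight
- cartridge_b_mid (a point): as cartridge_a_mid, for cartridge_b
- cartridge_b_nozzle (a point): as cartridge_a_nozzle, for cartridge_b
- cartridge_c: a third cartridge, the same in all respects but perhaps its weight
- cartridge_c_mid (a point): as cartridge_a_mid, for cartridge_c
- cartridge_c_nozzle (a point): as cartridge_a_nozzle, for cartridge_c
- gas_lighter: blue wand lighter, 200 mm long along its y, 23 mm high, lying in front of the stove; origin at the centre of its underside; a bystander
- mug: cream mug, 78 mm wide, 109 mm over its handle, 101 mm high, at the right of the cartridges; origin at the centre of its underside; a bystander
- teaspoon: steel teaspoon, 137 mm long along its x, 28 mm wide, lying between the sink and the stove; origin at the centre of its underside; a bystander

How it is judged:
By the outcome, as a careful person would: the job done as asked, in the order asked, and still so for the second after the job is handed in, with the robot touching nothing.
It also fails if it takes over 64 s, if anything falls off the work surface, if the arm or the gripper's body presses on something with over 40 N, if the wrist force passes 120 N, or if a joint passes its speed limit or range.

## Working session

There is one attempt and no reset: what is moved stays moved. The work goes in short steps, Python scripts to look and compute and a shell command to move; the robot and the scene stay as the last step left them, time stands still between calls to the robot, and variables do not carry over. Pictures are saved under pics/ and viewed, at most 10 in all, crops included, and the job is handed in when it is done.

```bash
ls; mkdir -p pics; python3 - <<'E'
from bench import r, cams
import cv2,json,numpy as np
s=r.read_state(); print(s)
for n in("side","top"):
    c=cams.camera(n); cv2.imwrite(f"pics/{n}0.png",c["img"][:,:,::-1]); print(n,c["fx"],c["fy"],c["cx"],c["cy"],np.round(c["pose"],4).tolist())
E
```

```text
bench.py
jog.py
pics
{'time': 0.0, 'joint_positions': array([ 1.12737339,  0.3329169 , -0.06466217,  1.46097193,  0.02159874,
        1.34990803, -0.08852907]), 'joint_vel': array([ 0.00116906,  0.00070585,  0.00031043,  0.00116806,  0.00281687,
        0.00031612, -0.00100854]), 'joint_torque': array([-8.51770474e-04, -6.23252606e+01,  2.40610231e-02, -3.89899206e+01,
       -6.15008874e-02,  3.98011459e-02,  2.14385891e-04]), 'ee_pos': array([ 0.25514208, -0.5701415 ,  0.2437111 ]), 'eef_rot': array([ 9.77949318e-01,  2.08840995e-01, -1.97314268e-04, -7.28264543e-04]), 'ft_force': array([ 0.29749071, -0.59138332, -0.68853889]), 'torque': array([ 0.01629389, -0.00424623, -0.02470977]), 'grip_force': 0.0, 'width': 0.08716927556438739}
side 479.8195443644091 479.8195443644091 249.0322835660133 191.49314734172725 [[0.8977, -0.2291, 0.3763, -0.1599], [-0.4402, -0.5016, 0.7447, -1.361], [0.0181, -0.8342, -0.5511, 1.0592], [0.0, 0.0, 0.0, 1.0]]
top 444.2330206097412 444.2330206097412 249.1103450002103 195.5846736464405 [[-0.0074, -0.9899, 0.1416, 0.31], [-1.0, 0.0073, -0.0011, -0.0317], [0.0, -0.1416, -0.9899, 1.4476], [0.0, 0.0, 0.0, 1.0]]
```

View pics/side0.png

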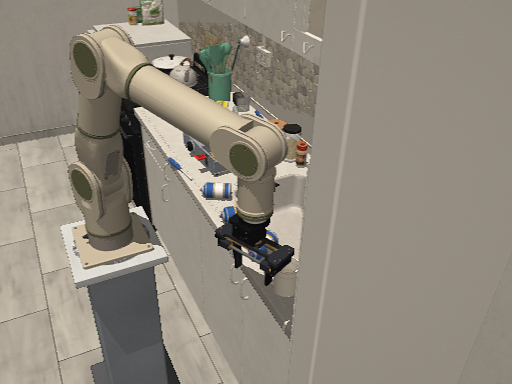

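View pics/top0.png

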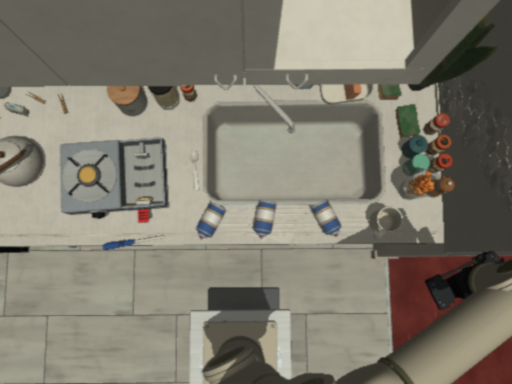

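The top view shows three cartridges at about (211,220), (264,218) and (325,218). The stove is at (114,176), the red lever at (144,214), the lighter at (120,244), the spoon at (196,170) and the mug at (384,219). In the side view the arm hides two of the cartridges. I'll zoom in next.

```bash
cat > h.py <<'E'
import numpy as np, cv2
from scipy.spatial.transform import Rotation as R
def ray(c,u,v):
    P=np.array(c["pose"]); d=P[:3,:3]@np.array([(u-c["cx"])/c["fx"],(v-c["cy"])/c["fy"],1]); return P[:3,3],d/np.linalg.norm(d)
def onz(c,u,v,z):
    o,d=ray(c,u,v); return o+d*(z-o[2])/d[2]
def proj(c,p):
    P=np.array(c["pose"]); q=P[:3,:3].T@(np.array(p)-P[:3,3]); return c["fx"]*q[0]/q[2]+c["cx"],c["fy"]*q[1]/q[2]+c["cy"]
def tri(c1,a,c2,b):
    o1,d1=ray(c1,*a); o2,d2=ray(c2,*b)
    t=np.linalg.lstsq(np.c_[d1,-d2],o2-o1,rcond=None)[0]
    return (o1+d1*t[0]+o2+d2*t[1])/2, np.linalg.norm(o1+d1*t[0]-o2-d2*t[1])
E
python3 - <<'E'
import cv2,numpy as np
a=cv2.imread("pics/top0.png")
b=cv2.resize(a[130:255,50:155+60],None,fx=3.0,fy=3.0,interpolation=cv2.INTER_CUBIC)
c=cv2.resize(a[190:250,190:350],None,fx=3.0,fy=3.0,interpolation=cv2.INTER_CUBIC)
w=max(b.shape[1],c.shape[1]);o=np.zeros((b.shape[0]+c.shape[0],w,3),np.uint8);o[:b.shape[0],:b.shape[1]]=b;o[b.shape[0]:,:c.shape[1]]=c
cv2.imwrite("pics/z.png",o);print(o.shape)
E
```

```text
(555, 495, 3)
```

View pics/z.png

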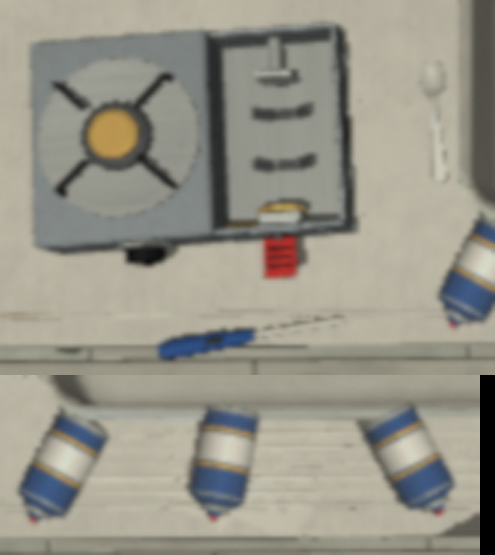

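Zoomed view: all three nozzles (red tips) point towards the robot. The bay's saddles are at about (144,167) and (145,184), the valve with its brass ring is at the front near (144,202), and the lever pad is red at (144,215). The stove is turned slightly.

```bash
cat > meas.py <<'E'
from h import *
def blobs(m,amin):
    n,l,s,c=cv2.connectedComponentsWithStats(m.astype(np.uint8)*255); return [(l==i,s[i],c[i]) for i in range(1,n) if s[i][4]>=amin]
def masks(img):
    h=cv2.cvtColor(img,cv2.COLOR_RGB2HSV).astype(int); H,S,V=h[...,0],h[...,1],h[...,2]
    return (H>100)&(H<125)&(S>110)&(V>50), ((H<8)|(H>172))&(S>110)&(V>80)
def carts(c,roi,amin=60):
    x0,y0,x1,y1=roi; b,rd=masks(c["img"]); 
    z=np.zeros_like(b); z[y0:y1,x0:x1]=1; b&=z; rd&=z
    b2=cv2.morphologyEx(b.astype(np.uint8),cv2.MORPH_CLOSE,np.ones((15,15)))>0
    out=[]
    for m,s,ce in blobs(b2,amin):
        pts=np.argwhere(m&b)[:,::-1].astype(np.int32)
        out.append((cv2.minAreaRect(pts),s))
    return out,[(k[2],k[1][4]) for k in blobs(rd,1)]
E
python3 - <<'E'
from meas import *
class C(dict):pass
from bench import r, cams
T=cams.camera("top");S=cams.camera("side")
import pickle;pickle.dump((T,S),open("c0.pkl","wb"))
o,rd=carts(T,(190,190,350,245))
print(np.round([k[0] for k in rd],1).tolist())
for q,s in o:
    bx=cv2.boxPoints(q); print(np.round(q[0],1),np.round(q[1],1),round(q[2],1),s)
    # end midpoints, long axis
    e=[bx[(i+1)%4]-bx[i] for i in range(2)]
    i=0 if np.linalg.norm(e[0])<np.linalg.norm(e[1]) else 1
    a=(bx[i]+bx[i+1])/2; b=(bx[(i+2)%4]+bx[(i+3)%4])/2
    if a[1]<b[1]:a,b=b,a
    A=onz(T,*a,.03);B=onz(T,*b,.03);print("front",A.round(4),"back",B.round(4),"len",np.linalg.norm(A-B).round(4),"yaw",np.degrees(np.arctan2(*(B-A)[1::-1])).round(1))
for k,a in rd: print("tip",onz(T,*k,.03).round(4),a)
_,rd=carts(T,(120,190,170,235))
for k,a in rd: print("lever",k.round(1),onz(T,*k,.075).round(4),a)
o,rd=carts(S,(150,140,300,260),20)
print([(np.round(q[0],1),np.round(q[1],1),s[4]) for q,s in o],[(k.round(1),a) for k,a in rd])
a=S["img"][130:230,150:300];cv2.imwrite("pics/s1.png",cv2.resize(a,None,fx=5,fy=5,interpolation=cv2.INTER_CUBIC)[:,:,::-1])
E
```

```text
[]
[210.5 218.9] [14.5 25.3] 28.8 [199 206  24  28 236]
front [0.4031 0.11   0.03  ] back [0.474  0.0714 0.03  ] len 0.0808 yaw -28.6
[330.9 224.8] [ 5.8 13.4] 63.4 [324 220  15  10  99]
front [ 0.4072 -0.2743  0.03  ] back [ 0.4261 -0.3133  0.03  ] len 0.0433 yaw -64.1
[263.1 225.1] [13.3  6.1] 14.0 [257 222  14   8  80]
front [ 0.4118 -0.0978  0.03  ] back [ 0.4224 -0.0566  0.03  ] len 0.0426 yaw 75.5
lever [143. 215.] [0.4479 0.2962 0.075 ] 146
[(array([173.8, 163.2]), array([14.1,  3.5]), np.int32(52)), (array([222.8, 197.7]), array([42.5, 24.6]), np.int32(508)), (array([263.9, 245.7]), array([14.6, 29.9]), np.int32(208))] [(array([298.1, 147.2]), np.int32(12)), (array([200.1, 156.5]), np.int32(53)), (array([297., 155.]), np.int32(1)), (array([200. , 189.5]), np.int32(2)), (array([219.7, 215.3]), np.int32(3)), (array([250.3, 254.7]), np.int32(3))]
```

View pics/s1.png

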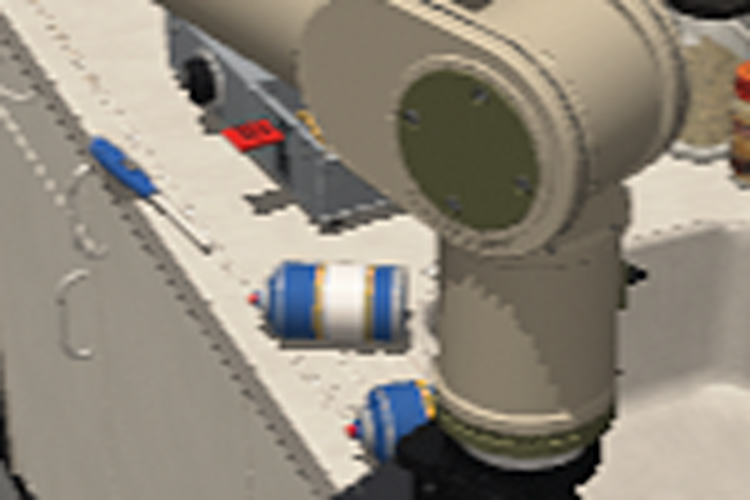

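The side view shows the left and middle cartridges' red tips at about (200,189) and (220,215), and the third at (250,255). The red pad is at (200,156). I'll get finer tip centroids and triangulate them.

```bash
cat >> meas.py <<'E'
def redc(img,u,v,h=5):
    u,v=int(round(u)),int(round(v)); p=img[v-h:v+h+1,u-h:u+h+1].astype(float)
    w=np.clip(p[...,0]-np.maximum(p[...,1],p[...,2])-15,0,None); yy,xx=np.mgrid[v-h:v+h+1,u-h:u+h+1]
    return (w*xx).sum()/w.sum(),(w*yy).sum()/w.sum()
def axis(c,u0,v0,h,z=.03):   # band-ring (yellow/white) + blue centroid/PCA of non-worktop body pixels
    pass
E
python3 - <<'E'
from meas import *
import pickle
T,S=pickle.load(open("c0.pkl","rb"))
tt=[(201,237.7),(260.7,237.3),(335.7,235.3)]; ss=[(200.1,189.5),(219.7,215.3),(250.3,254.7)]
for a,b in zip(tt,ss):
    a=redc(T["img"],*a,4);b=redc(S["img"],*b,3);p,e=tri(T,a,S,b);print("tip",np.round(a,1),np.round(b,1),p.round(4),e.round(4),onz(T,*a,.03).round(4))
print("lever",tri(T,(143,215),S,(200.1,156.5)))
# body: blue pixels of bounded boxes, blue clusters front/back
b,_=masks(T["img"])
h=cv2.cvtColor(T["img"],cv2.COLOR_RGB2HSV).astype(int)
b=(h[...,0]>95)&(h[...,0]<130)&(h[...,1]>70)
for (x0,x1) in((190,235),(245,285),(300,350)):
    z=np.zeros_like(b);z[195:245,x0:x1]=b[195:245,x0:x1]
    pts=np.argwhere(z)[:,::-1].astype(np.int32)
    q=cv2.minAreaRect(pts);bx=cv2.boxPoints(q);e=[np.linalg.norm(bx[1]-bx[0]),np.linalg.norm(bx[2]-bx[1])];i=0 if e[0]<e[1] else 1
    f=(bx[i]+bx[(i+1)%4])/2;g=(bx[(i+2)%4]+bx[(i+3)%4])/2
    if f[1]<g[1]:f,g=g,f
    F,G=onz(T,*f,.03),onz(T,*g,.03)
    v,_,_=np.linalg.svd(np.cov(pts.T));d=v[:,0]
    print(len(pts),np.round(q[0],1),np.round(q[1],1),F.round(4),G.round(4),np.linalg.norm(F-G).round(3),"yaw",np.degrees(np.arctan2(*(G-F)[1::-1])).round(1),"pca",np.degrees(np.arctan(d[0]/d[1])).round(1))
# stove rim via dark bay edges: red pad rect and saddle darkness
m=masks(T["img"])[1];z=np.zeros_like(m);z[205:226,130:158]=m[205:226,130:158];q=cv2.minAreaRect(np.argwhere(z)[:,::-1].astype(np.int32));print("pad",q)
E=cv2.cvtColor(T["img"],cv2.COLOR_RGB2HSV)
st=(E[...,0]>85)&(E[...,0]<125)&(E[...,1]>25);st[:130]=0;st[235:]=0;st[:,:50]=0;st[:,180:]=0
bl=sorted(blobs(st,100),key=lambda k:-k[1][4])[:2]
for k in bl:print(k[1],k[2],cv2.minAreaRect(np.argwhere(k[0])[:,::-1].astype(np.int32)))
a=T["img"][130:225,110:180];cv2.imwrite("pics/bay.png",cv2.resize(a,None,fx=6,fy=6,interpolation=cv2.INTER_CUBIC)[:,:,::-1])
E
```

```text
tip [200.3 238.1] [199.9 189.2] [0.3763 0.1232 0.0302] 0.0024 [0.3774 0.1228 0.03  ]
tip [260.6 237.4] [219.6 215.5] [ 0.3773 -0.0685  0.0309] 0.0018 [ 0.3782 -0.0688  0.03  ]
tip [336.2 235.5] [250.4 254.5] [ 0.3821 -0.3088  0.0332] 0.0004 [ 0.3824 -0.3095  0.03  ]
lever (array([0.44695415, 0.29783519, 0.07084224]), np.float64(0.0029659920253229904))
199 [209.7 220.3] [16.3 29.8] [0.3923 0.1161 0.03  ] [0.4756 0.0706 0.03  ] 0.095 yaw -28.6 pca -30.1
197 [264.  217.4] [16.3 30.1] [ 0.3945 -0.072   0.03  ] [ 0.4896 -0.089   0.03  ] 0.097 yaw -10.1 pca -11.5
200 [326.8 217.9] [30.  16.2] [ 0.3962 -0.3022  0.03  ] [ 0.4818 -0.2601  0.03  ] 0.095 yaw 26.1 pca 27.0
pad ((143.0, 215.0), (14.0, 10.0), 90.0)
```

View pics/bay.png

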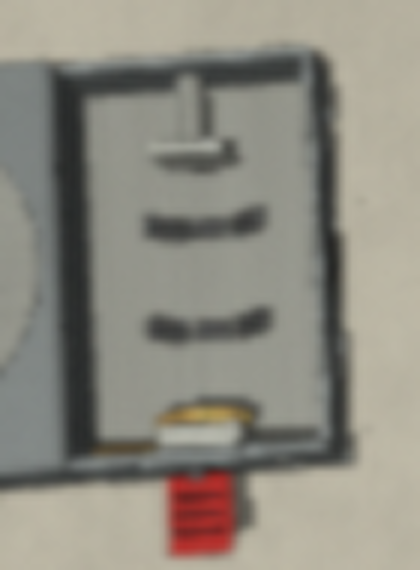

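The crop of the bay shows the ring at about (144,199), the saddles at (144,167) and (144.5,184), the pusher face at (142,155) and the pad at (143,215). Tip heights triangulate to 30–33 mm, which agrees with the text. Next: hover over the right-hand cartridge and check the bay geometry from the side camera.

```bash
cat > to.py <<'E'
import sys; from h import *; from bench import r, cams
def to(x,y,z,yaw):
    s=r.read_state(); M=R.from_quat(s["eef_rot"]).as_matrix(); d=M.T@(np.array([x,y,z])-s["ee_pos"]); cy=np.degrees(np.arctan2(M[1,0],M[0,0]))
    print("d",d.round(4),"turn",np.radians((cy-yaw+180)%360-180).round(4),"pos",s["ee_pos"].round(4),"yaw",cy.round(2),"tilt",M[:2,2].round(4),"t",s["time"],"F",s["ft_force"].round(2),"w",s["width"],s["grip_force"])
if __name__=="__main__": to(*map(float,sys.argv[1:5]))
E
python3 - <<'E'
from meas import *
import pickle
T,S=pickle.load(open("c0.pkl","rb"))
cr=lambda u,v:(50+u/3,130+v/3)
for n,p in dict(FL=(33,240),FR=(352,228),BR=(342,27),BL=(32,42)).items():print(n,onz(T,*cr(*p),.085).round(4))
k=lambda u,v:(110+u/6,130+v/6)
print("saddles",onz(T,*k(205,225),.025).round(4),onz(T,*k(208,327),.025).round(4))
print("ring top",onz(T,*k(208,412),.072).round(4),"pusher top",onz(T,*k(188,150),.07).round(4))
E
python3 to.py .4438 -.2791 .16 26.4
```

```text
FL [0.4643 0.5473 0.085 ]
FR [0.4743 0.2196 0.085 ]
BR [0.6873 0.2341 0.085 ]
BL [0.6735 0.5593 0.085 ]
saddles [0.6086 0.3086 0.025 ] [0.5523 0.3055 0.025 ]
ring top [0.4994 0.2932 0.072 ] pusher top [0.6397 0.3079 0.07  ]
d [ 0.2911 -0.1887  0.0842] turn -0.04 pos [ 0.2552 -0.5703  0.2441] yaw 24.11 tilt [-0.0004  0.0008] t 0.2 F [-0.   -0.28  0.76] w 0.08675612104593211 0.0
```

```bash
python3 jog.py '[[0.045,-0.03,0,-0.02,0.087],[0.085,-0.055,0,-0.04,0.087],[0.125,-0.08,0.0,-0.04,0.087],[0.165,-0.107,0.02,-0.04,0.087],[0.205,-0.133,0.04,-0.04,0.087],[0.245,-0.16,0.06,-0.04,0.087],[0.285,-0.185,0.08,-0.04,0.087],[0.291,-0.189,0.084,-0.04,0.087],[0.291,-0.189,0.084,-0.04,0.087],[0.291,-0.189,0.084,-0.04,0.087]]' 15; python3 to.py .4438 -.2791 .034 26.4
python3 - <<'E'
from meas import *
from bench import r, cams
S=cams.camera("side");cv2.imwrite("pics/s2.png",cv2.resize(S["img"][120:260,130:330],None,fx=4,fy=4,interpolation=cv2.INTER_CUBIC)[:,:,::-1])
E
```

```text
time: 1.2
ee_pos: [0.4434, -0.2798, 0.1607]
eef_rot: [0.974, 0.228, -0.0, 0.0]
ft_force: [-0.4, -0.1, -0.0]
width: 0.0869
grip_force: 0.0
d [ 0.0007 -0.0005  0.1267] turn -0.0002 pos [ 0.4434 -0.2798  0.1607] yaw 26.39 tilt [-0.0002 -0.0004] t 1.2 F [-0.44 -0.06 -0.02] w 0.08690535872274818 0.0
```

View pics/s2.png

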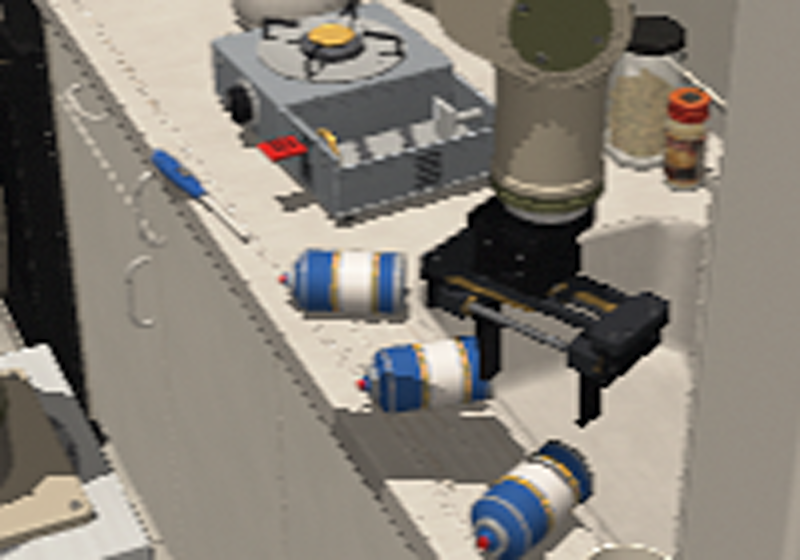

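The side view is now clear: the stove bay, both far cartridges, the ring at about (213,154) and the pusher at (240,149) are all visible. Now I grip and weigh the right cartridge.

```bash
python3 jog.py '[[0,0,0.045,0,0.087],[0,0,0.085,0,0.087],[0,0,0.115,0,0.087],[0,0,0.126,0,0.087],[0,0,0.126,0,0.087],[0,0,0.126,0,0.05],[0,0,0.126,0,0.05],[0,0,0.126,0,0.05],[0,0,0.126,0,0.05],[0,0,0.126,0,0.05],[0,0,0.126,0,0.05]]' 20; python3 jog.py '[[0,0,0,0,0.05],[0,0,-0.02,0,0.05],[0,0,-0.04,0,0.05],[0,0,-0.04,0,0.05],[0,0,-0.04,0,0.05],[0,0,-0.04,0,0.05],[0,0,-0.04,0,0.05]]'
python3 jog.py '[[0,0,0,0,0.05]]'; python3 jog.py '[[0,0,0,0,0.05]]'
```

```text
time: 2.35
ee_pos: [0.444, -0.279, 0.0352]
eef_rot: [0.974, 0.228, 0.0, 0.0]
ft_force: [-2.2, 2.4, 5.5]
width: 0.0595
grip_force: 20.0
time: 3.05
ee_pos: [0.4431, -0.2787, 0.0734]
eef_rot: [0.974, 0.228, -0.001, -0.001]
ft_force: [0.6, 0.2, -3.5]
width: 0.0597
grip_force: 20.0
time: 3.15
ee_pos: [0.4434, -0.2789, 0.0738]
eef_rot: [0.974, 0.228, -0.0, -0.0]
ft_force: [-0.2, -0.5, -2.8]
width: 0.06
grip_force: 20.0
time: 3.25
ee_pos: [0.4436, -0.279, 0.0741]
eef_rot: [0.974, 0.228, -0.0, -0.0]
ft_force: [-0.2, 0.0, -3.2]
width: 0.0595
grip_force: 20.0
```

The force reads about −3.2 N (full 3.6, spent 1.3), so this is the full one; I'll take more samples as it lifts. Meanwhile I'll refine the bay using both views.

```bash
python3 jog.py '[[0,0,-0.04,0,0.05],[0,0,-0.08,0,0.05],[0,0,-0.12,0,0.05],[0,0,-0.126,0,0.05],[0,0,-0.126,0,0.05],[0,0,-0.126,0,0.05]]' 25
python3 - <<'E'
from meas import *
from bench import r, cams
import pickle
f=[]
T=cams.camera("top");f.append(r.read_state()["ft_force"][2]);S=cams.camera("side");f.append(r.read_state()["ft_force"][2]);print(f)
pickle.dump((T,S),open("c1.pkl","wb"))
a=cv2.resize(T["img"][135:225,115:175],None,fx=6,fy=6,interpolation=cv2.INTER_LINEAR)
b=cv2.resize(S["img"][130:180,190:255],None,fx=6.6,fy=6.6,interpolation=cv2.INTER_LINEAR)
o=np.zeros((540,360+429,3),np.uint8);o[:,:360]=a;o[:b.shape[0],360:360+b.shape[1]]=b
cv2.imwrite("pics/comp.png",o[:,:,::-1]);print(b.shape)
E
```

```text
time: 3.85
ee_pos: [0.443, -0.2788, 0.199]
eef_rot: [0.974, 0.228, -0.001, -0.001]
ft_force: [-0.7, -0.7, -4.2]
width: 0.0598
grip_force: 25.0
[np.float64(-3.9510698189297107), np.float64(-4.236495965721353)]
(330, 429, 3)
```

View pics/comp.png

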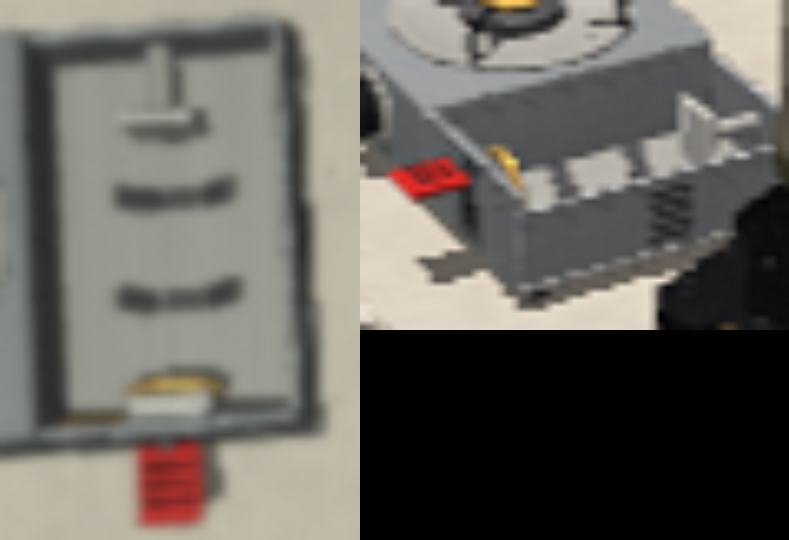

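The composite shows the bay from above at left and from the side at right. In composite pixels, the ring top is at (176,378) above and (505,150) side. The pusher's top edge is at (156,112) and (698,108), the front-right rim corner at (303,428) and (525,210), and the back-right corner at (289,24) and (772,150).

```bash
python3 - <<'E'
from meas import *
import pickle
T,S=pickle.load(open("c1.pkl","rb"))
t=lambda u,v:(115+(u+.5)/6-.5,135+(v+.5)/6-.5)
s=lambda u,v:(190+(u-360+.5)/6.6-.5,130+(v+.5)/6.6-.5)
for n,a,b in [("FR",(303,428),(525,210)),("BR",(289,24),(772,150)),("push",(156,112),(698,108)),("ring",(176,378),(505,150)),("pad",(172,483),(432,178)),("bayBL inner",(30,36),(708,44)),("bayFL",(40,432),(432,107))]:
    p,e=tri(T,t(*a),S,s(*b));print(n,p.round(4),e.round(4))
for n,a,z in [("FR",(303,428),.085),("BR",(289,24),.085),("FL wall",(38,432),.085),("BL wall",(22,36),.085),("push",(156,112),.07),("ring",(176,378),.074),("block",(170,403),.06),("pad",(171,483),.075),("sadl f",(178,295),.045),("sadl b",(175,194),.045)]:
    print(n,onz(T,*t(*a),z).round(4))
E
python3 to.py .50 .05 .20 2.8
```

```text
FR [0.4783 0.2271 0.0765] 0.0058
BR [0.679  0.2463 0.0674] 0.0302
push [0.6425 0.3107 0.0721] 0.005
ring [0.499  0.2945 0.081 ] 0.0057
pad [0.4474 0.2967 0.071 ] 0.0014
bayBL inner [0.6814 0.3762 0.0809] 0.006
bayFL [0.4732 0.3621 0.0844] 0.0009
FR [0.4746 0.2265 0.085 ]
BR [0.6887 0.238  0.085 ]
FL wall [0.4735 0.3628 0.085 ]
BL wall [0.6832 0.3783 0.085 ]
push [0.6454 0.3104 0.07  ]
ring [0.5026 0.2952 0.074 ]
block [0.4913 0.3013 0.06  ]
pad [0.4477 0.2961 0.075 ]
sadl f [0.5514 0.3022 0.045 ]
sadl b [0.6064 0.3052 0.045 ]
d [ 0.1973 -0.269  -0.001 ] turn 0.412 pos [ 0.4429 -0.2787  0.1986] yaw 26.4 tilt [-0.0026  0.0016] t 3.95 F [-0.24 -0.2  -4.24] w 0.05986474469114574 24.998498815402854
```

Full cartridge confirmed at about −4 N. The bay axis is y≈.3017+.0594(x−.5514), with a yaw of about 3.3°. The ring is at x≈.504 and the pusher at ≈.643, so the cartridge middle goes at about .574 and the TCP at (.583, .3036).

```bash
python3 to.py .583 .3036 .20 3.3
```

```text
d [ 0.3844 -0.4592 -0.0008] turn 0.4033 pos [ 0.4429 -0.2787  0.1986] yaw 26.4 tilt [-0.0026  0.0016] t 3.95 F [-0.24 -0.2  -4.24] w 0.05986474469114574 24.998498815402854
```

```bash
python3 jog.py '[[0.015,-0.02,0,0.01,0.05],[0.04,-0.048,0,0.04,0.05],[0.07,-0.085,0,0.08,0.05],[0.1,-0.12,0,0.12,0.05],[0.13,-0.155,0,0.16,0.05],[0.16,-0.19,0,0.2,0.05],[0.19,-0.225,0,0.24,0.05],[0.22,-0.26,0,0.28,0.05],[0.25,-0.295,0,0.32,0.05],[0.28,-0.33,0,0.35,0.05],[0.31,-0.37,0,0.38,0.05],[0.34,-0.405,0,0.403,0.05]]'; python3 to.py .583 .3036 .20 3.3
```

```text
time: 5.15
ee_pos: [0.5676, 0.237, 0.199]
eef_rot: [1.0, 0.028, -0.001, 0.0]
ft_force: [0.5, 0.1, -3.6]
width: 0.0596
grip_force: 25.0
d [ 0.0191 -0.0656 -0.0011] turn -0.0006 pos [0.5676 0.237  0.199 ] yaw 3.26 tilt [-0.0021 -0.0003] t 5.15 F [ 0.53  0.11 -3.59] w 0.05958007881917624 24.99706996284658
```

```bash
python3 jog.py '[[0.009,-0.03,0,0,0.05],[0.016,-0.055,0,0,0.05],[0.019,-0.066,0,0,0.05],[0.019,-0.066,0.03,0,0.05],[0.019,-0.066,0.06,0,0.05],[0.019,-0.066,0.069,0,0.05],[0.019,-0.066,0.069,0,0.05],[0.019,-0.066,0.069,0,0.05]]'; python3 to.py .583 .3036 .057 3.3
python3 - <<'E'
from meas import *
from bench import r, cams
T=cams.camera("top");S=cams.camera("side");s=r.read_state();p=s["ee_pos"];print(p)
import pickle;pickle.dump((T,S),open("c2.pkl","wb"))
M=R.from_quat(s["eef_rot"]).as_matrix();g=proj(S,p-np.array([0,0,.005])-.07*M[:,0]);print("pred tip side",g,"top",proj(T,p-np.array([0,0,.005])-.07*M[:,0]))
a=cv2.resize(T["img"][130:225,105:175],None,fx=5,fy=5);b=cv2.resize(S["img"][110:185,180:265],None,fx=5,fy=5)
o=np.zeros((475,775,3),np.uint8);o[:,:350]=a;o[:375,350:]=b;cv2.imwrite("pics/c2.png",o[:,:,::-1])
E
```

```text
time: 5.95
ee_pos: [0.5839, 0.3017, 0.1327]
eef_rot: [1.0, 0.029, 0.001, -0.0]
ft_force: [0.1, -0.1, -3.2]
width: 0.0599
grip_force: 25.0
d [-0.0009 -0.0019  0.0757] turn -0.0004 pos [0.5839 0.3017 0.1327] yaw 3.28 tilt [0.001  0.0005] t 5.95 F [ 0.06 -0.11 -3.15] w 0.0598760865776781 24.99860589072341
[0.58412566 0.30213546 0.13335868]
pred tip side (np.float64(215.00189948913294), np.float64(141.18240200212392)) top (np.float64(138.80963886806904), np.float64(191.27986315630417))
```

View pics/c2.png

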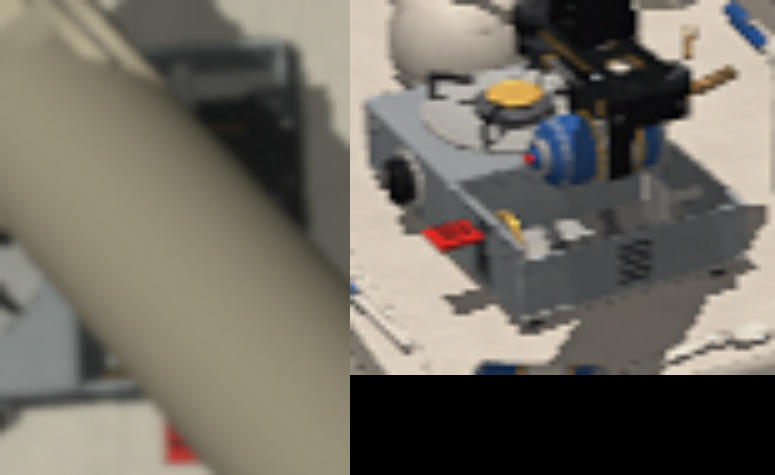

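The side view shows the nozzle tip at (215.2,141.4) against a prediction of (215.0,141.2), so the hold is known to about 1 mm. I'm lowering it into the bay.

```bash
python3 jog.py '[[-0.001,-0.001,0.02,0,0.05],[-0.001,-0.001,0.04,0,0.05],[-0.001,-0.001,0.055,0,0.05],[-0.001,-0.001,0.065,0,0.05],[-0.001,-0.001,0.068,0,0.05],[-0.001,-0.001,0.070,0,0.05],[-0.001,-0.001,0.070,0,0.05]]'; python3 jog.py '[[0,0,0.002,0,0.05],[0,0,0.002,0,0.05],[0,0,0.004,0,0.05],[0,0,0.004,0,0.05]]'
```

```text
time: 6.75
ee_pos: [0.5827, 0.3032, 0.0623]
eef_rot: [1.0, 0.029, 0.001, -0.0]
ft_force: [0.1, 0.1, -4.0]
width: 0.0596
grip_force: 25.0
time: 7.15
ee_pos: [0.5831, 0.3051, 0.0598]
eef_rot: [1.0, 0.029, 0.002, -0.002]
ft_force: [-0.6, 5.1, 8.2]
width: 0.0597
grip_force: 25.0
```

```bash
python3 jog.py '[[0,-0.002,0,0,0.05],[0,-0.003,0.0,0,0.05],[0,-0.003,0.001,0,0.05],[0,-0.003,0.001,0,0.05]]'
```

```text
time: 7.55
ee_pos: [0.583, 0.3064, 0.0586]
eef_rot: [1.0, 0.029, 0.001, -0.0]
ft_force: [-2.5, 0.5, 14.4]
width: 0.0598
grip_force: 25.0
```

Lateral force is about 0 with a 14 N vertical reaction, so the cartridge is seated in both saddles. Releasing and retreating.

```bash
python3 jog.py '[[0,0,-0.002,0,0.05],[0,0,-0.002,0,0.064],[0,0,-0.002,0,0.07],[0,0,-0.002,0,0.078],[0,0,-0.002,0,0.078],[0,0,-0.002,0,0.078],[0,0,-0.03,0,0.078],[0,0,-0.07,0,0.078],[0,0,-0.115,0,0.078],[0,0,-0.145,0,0.078],[0,0,-0.145,0,0.078]]'; python3 to.py .4470 .12 .205 3.3
```

```text
time: 8.65
ee_pos: [0.5837, 0.3071, 0.2069]
eef_rot: [1.0, 0.029, 0.003, -0.002]
ft_force: [-1.3, 0.6, -0.0]
width: 0.0781
grip_force: 0.0
d [-0.1473  0.1789  0.0003] turn 0.0001 pos [0.5837 0.3071 0.2069] yaw 3.31 tilt [0.0068 0.0035] t 8.65 F [-1.27  0.65 -0.  ] w 0.07809421654197635 0.0
```

```bash
python3 jog.py '[[-0.03,0,0,0,0],[-0.07,0,0,0,0],[-0.11,0,0,0,0],[-0.136,0.001,0,0,0],[-0.136,0.001,0.03,0,0],[-0.136,0.001,0.06,0,0],[-0.136,0.001,0.07,0,0],[-0.136,0.001,0.07,0,0],[-0.136,0.001,0.07,0,0]]'; python3 to.py .447 .298 .097 3.3
python3 - <<'E'
from meas import *
from bench import r, cams
T=cams.camera("top");S=cams.camera("side")
a=cv2.resize(T["img"][130:225,105:175],None,fx=5,fy=5);b=cv2.resize(S["img"][110:185,180:265],None,fx=5,fy=5)
o=np.zeros((475,775,3),np.uint8);o[:,:350]=a;o[:375,350:]=b;cv2.imwrite("pics/c3.png",o[:,:,::-1])
E
```

```text
time: 9.55
ee_pos: [0.4467, 0.2973, 0.1323]
eef_rot: [1.0, 0.029, 0.0, -0.0]
ft_force: [0.5, 0.5, 0.1]
width: 0.0137
grip_force: 0.0
d [ 0.0003 -0.0006  0.0353] turn 0.0003 pos [0.4467 0.2973 0.1323] yaw 3.32 tilt [0.0003 0.0006] t 9.55 F [0.51 0.48 0.06] w 0.013730584794014967 0.0
```

View pics/c3.png

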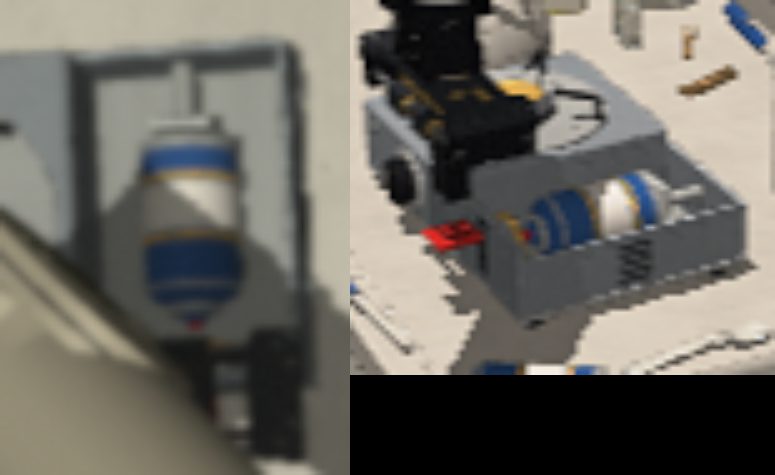

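The cartridge lies straight in the bay, nozzle at the ring and base just in front of the pusher. The fingers stand over the red pad, so I press in small steps.

```bash
python3 jog.py '[[0,0,0.02,0,0],[0,0,0.03,0,0],[0,0,0.035,0,0],[0,0,0.038,0,0],[0,0,0.041,0,0],[0,0,0.044,0,0],[0,0,0.046,0,0]]'; python3 jog.py '[[0,0,0.003,0,0],[0,0,0.005,0,0],[0,0,0.007,0,0]]'
```

```text
time: 10.35
ee_pos: [0.4465, 0.297, 0.0862]
eef_rot: [1.0, 0.029, 0.0, 0.0]
ft_force: [-2.9, -2.2, 7.7]
width: 0.0007
grip_force: 3.3
time: 10.65
ee_pos: [0.4466, 0.297, 0.0793]
eef_rot: [1.0, 0.029, 0.0, 0.0]
ft_force: [-3.1, -3.1, 6.9]
width: 0.0004
grip_force: 3.3
```

Friction is about 7 N and steady. Continuing.

```bash
python3 jog.py '[[0,0,0.002,0,0],[0,0,0.004,0,0],[0,0,0.005,0,0],[0,0,0.005,0,0]]'; python3 jog.py '[[0,0,0.001,0,0],[0,0,0.002,0,0],[0,0,0.002,0,0]]'
```

```text
time: 11.05
ee_pos: [0.4466, 0.297, 0.0742]
eef_rot: [1.0, 0.029, 0.0, 0.0]
ft_force: [-1.2, -1.3, 3.6]
width: 0.0006
grip_force: 1.7
time: 11.35
ee_pos: [0.4466, 0.2971, 0.0724]
eef_rot: [1.0, 0.029, 0.0, 0.0]
ft_force: [-2.9, -2.3, 7.3]
width: 0.0005
grip_force: 3.5
```

```bash
python3 jog.py '[[0,0,0.001,0,0],[0,0,0.001,0,0]]'
```

```text
time: 11.55
ee_pos: [0.4466, 0.2971, 0.0721]
eef_rot: [1.0, 0.029, 0.0, 0.0]
ft_force: [-6.4, -4.9, 17.6]
width: 0.0005
grip_force: 8.5
```

```bash
python3 jog.py '[[0,0,0.001,0,0],[0,0,0.001,0,0]]'
```

```text
time: 11.75
ee_pos: [0.4467, 0.2972, 0.0719]
eef_rot: [1.0, 0.029, 0.001, 0.0]
ft_force: [-8.8, -8.8, 27.2]
width: 0.0004
grip_force: 13.5
```

The pad hit a hard stop at 27 N after 25 mm of travel. Retreating to look.

```bash
python3 jog.py '[[0,0,-0.02,0,0],[0,0,-0.06,0,0],[0,0,-0.1,0,0],[0,0,-0.14,0,0],[0,0.04,-0.16,0,0],[0,0.085,-0.16,0,0],[0,0.13,-0.16,0,0],[0,0.175,-0.16,0,0],[0,0.22,-0.16,0,0],[0,0.265,-0.16,0,0],[0,0.31,-0.16,0,0],[0,0.35,-0.16,0,0]]'; python3 jog.py '[[0,0,0,0,0],[0,0,0,0,0],[0,0,0,0,0]]'
python3 - <<'E'
from meas import *
from bench import r, cams
T=cams.camera("top");S=cams.camera("side")
a=cv2.resize(T["img"][130:250,50:240],None,fx=2.5,fy=2.5);b=cv2.resize(S["img"][110:185,180:265],None,fx=3.7,fy=3.7)
o=np.zeros((300,475+b.shape[1],3),np.uint8);o[:,:475]=a;o[:b.shape[0],475:]=b;cv2.imwrite("pics/c4.png",o[:,:,::-1])
b=redc(T["img"],144,198,6);print(b,"tip",onz(T,*b,.052).round(4))
m=masks(S["img"])[1];m[:140]=0;m[185:]=0;m[:,:185]=0;m[:,215:]=0;print([(k[2],k[1][4]) for k in blobs(m,5)])
mt=masks(T["img"])[1];z=np.zeros_like(mt);z[205:228,130:158]=mt[205:228,130:158];q=[k[2] for k in blobs(z,20)];print(q)
print(tri(T,q[0],S,blobs(m,20)[0][2]))
E
```

```text
time: 12.95
ee_pos: [0.4667, -0.0548, 0.2301]
eef_rot: [1.0, 0.029, 0.001, 0.0]
ft_force: [0.1, 0.6, 0.5]
width: 0.0004
grip_force: 0.0
time: 13.25
ee_pos: [0.4668, -0.0512, 0.2298]
eef_rot: [1.0, 0.03, 0.0, -0.0]
ft_force: [0.4, 0.6, 0.6]
width: 0.0002
grip_force: 0.0
(np.float64(143.4527027027027), np.float64(198.6418918918919)) tip [0.5023 0.3018 0.052 ]
[(array([200.53061224, 161.79591837]), np.int32(49))]
[array([145.04285714, 215.94285714])]
(array([0.44697799, 0.29711943, 0.04564808]), np.float64(0.001825517541980829))
```

View pics/c4.png

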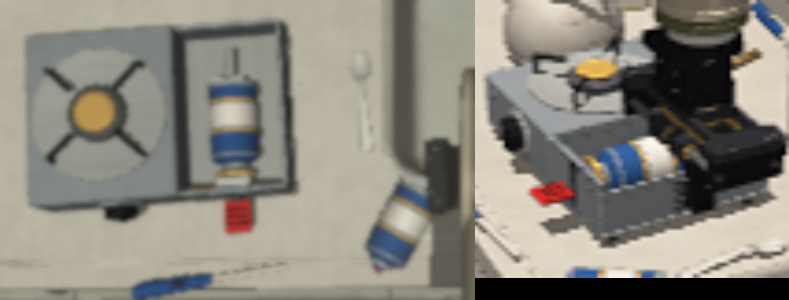

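The nozzle is inside the ring, the pad has dropped 25 mm (0.071 to 0.0456), and the lighter, spoon and spent cartridge in view are untouched. The arm is clear of everything, so I'm handing in.

```bash
python3 -c "
from bench import r, cams
print(r.close_job())"
```

```text
the job is handed in; nothing more can be done
None
```

The full cartridge was the right-hand one (about 3.5 N on lifting; I didn't weigh the other two): it is locked home on the valve with the lever at its stop (25 mm, about 27 N), nothing else was moved, and the job was handed in at about 13 s.

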